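# Dust lock of the stove-liner workshop: feel the inner door shut, then open the outer one

### The arm

A 7-joint arm with a two-finger parallel gripper is mounted at the origin on the work surface. World frame = base frame: x ahead of the robot, y to its left, z up, the work surface at z = 0. Lengths are in m, angles in rad, forces in N, time in s.
With the tool pointing down it reaches from about 0.425 to 0.875 m from the base axis. Payload 9.9 kg.
Tool frame: the origin (TCP) lies on the centre line of the jaws, within the pads' length; the fingertips stand 17 mm ahead of it and the grasp point (between the pads) lies 2 mm behind it (nose_length is the distance from the TCP to the fingertips, in m); z points along the fingers, y is the direction in which the jaws open and shut (so a half turn about z gives the same grasp; the last joint's range is limited). The gripper opens to 85 mm and grips with 20 to 120 N. Pads are 22 mm wide; open, the fingers measure 114 mm over their backs; the gripper's body (76 mm by 85 mm) begins 54 mm behind the grasp point. The pads swing forward as they close: fully open they stand 13 mm farther back than shut.
Start: joints at [-1.3, 0.576, 0.025, 1.437, -0.015, 1.129, -0.057], TCP at [0.234, 0.633, 0.248] pointing down, gripper open.
Joint ranges: [-2.76, 2.76], [-0.34, 2.15], [-1.52, 1.57], [0.19, 2.46], [-1.09, 4.23], [0.17, 1.99], [-2.82, 2.82]. Speed limits (rad/s): [2.22, 2.22, 3.01, 3.01, 3.14, 3.14, 3.14].

### API

Orientations are given as a unit quaternion [w, x, y, z].
In Python, from bench import * gives the robot as it stands. The module is installed in compiled form; this text tells all that it offers.
- The arm moves only by the tool arm_command, never from a script. Its argument "rows" is a list of rows, each a list of 5 numbers: the shift along the tool's x, y, z in units of 30 mm (1.0 is 30 mm), then the turn about the tool's z in units of 5 degrees (1.0 is 5 degrees), then the opening in per cent of the stroke, from 0 (shut) to 100 (fully open). In form: [[dx, dy, dz, spin, grip], ...]. A call has 1 to 20 rows; each row shifts and turns the pose as measured when the row begins, along the tool's axes as they then stand; what a row does not reach is not made up. A row lasts 1/10 s, in which the tool goes at most 50 mm and 8.59 degrees, less where a joint would pass 70% of its speed; a pose out of reach is approached as far as the arm can. A call is refused whole if a number of a shift passes 1 or a number of a turn 1, either way. A call with a gripper value outside its range is refused whole. The fingers move at their own pace and stop on an object; the grip force is fixed at half the most. Time passes only in rows, so rows that do not move let the fingers close. It gives the time, the measured TCP pose, the force and the opening at its end, in the units of the state.
- get_state(): the state, without advancing time (a new reading comes with each control period).
- capture(name): name is "scene" or "top" or "wrist"; returns (picture, depth): 480x640x3 uint8, red, green, blue; 480x640 float32, m along the optical axis (not along the pixel's ray), 0 where there is no reading.
- camera_model(name): a dict with "fx", "fy", "cx", "cy" (pixels), "extrinsics" (4x4, takes a point from camera to world coordinates); the wrist camera has in their place "tool_from_camera" (4x4, takes a point from camera to tool coordinates, whose origin is the TCP and whose axes are the flange's). Camera axes: x right, y up, looking along -z (the intrinsics and any distortion apply to the point x, -y, -z); pixel columns grow to the right and rows downward; lengths in m; the calibration is good to about 2 mm. A picture is of the moment at which its call begins: read the wrist's pose just before it. camera_model takes no time and is no camera call.
- sign_off(): hands the job in, once; it reports no verdict.
The state is a dict: "time": time; "qpos": joint angles; "qd": joint speeds; "joint_efforts": joint torques, N m; "ee_pos": TCP position; "orientation": TCP orientation; "contact_force": force on the tool from outside, world axes, zero at the start; "ft_torque": the same for the moment, N m; "grip_width": opening from 0.0 (shut) to 1.0 (fully open).
Only numpy, scipy, OpenCV 4.12 (cv2) and the standard library are available. Lean on these libraries where they do the work, as an engineer would, in place of code of your own. Each camera call takes 0.05 s, during which the arm holds its last target.

### The job

Get the dust lock ready to be emptied from the bench side. First check by touch that the inner door (blue grip, on the drying-tunnel side) is fully shut: push its grip firmly towards the shut end until it stops hard, as it may stand ajar. Only then slide the outer door (yellow grip, on the robot's side) fully open and let go, leaving the inner door shut and the wet clay liner standing undisturbed where it is.

Things in the scene. Friction and masses are not known exactly. Their poses are not given: they have to be found in the camera images.
- pass_box: Fixed dust lock: grey chamber with clear roof 138 mm above the bench, a white drying tunnel (121 mm high) joined at its +x side, 105 mm from the origin. Origin on the bench under the chamber's middle; x runs from outer to inner door, y is the way both doors slide open, z up. Base reaches y -120 to +220, x -130 to +120 mm; posts 125 mm high at the rail ends, y = -103 and +207 mm.
- outer_door: Steel sliding door on the robot's side, 152 mm wide, yellow top edge 136 mm up; in its middle an upright yellow grip block 18 (x) x 22 (y) x 60 mm high, top 195 mm up. Origin: centre of the block, 165 mm up; axes as pass_box. In that frame x = -85 mm; y = -10 shut (as it starts), +100 fully open, hard stops at both. Friction about 2.5 N, stays where left, no latch or spring.
- inner_door: Same door and grip block, but blue, on the tunnel side. Origin: centre of the block, 165 mm up; axes as pass_box. In that frame x = +85 mm; y = -10 when shut against a hard stop, opens towards +y. Starts shut or ajar by up to 30 mm. Friction about 2.5 N, stays where left, no latch or spring; a push of 6 to 20 N towards -y shuts it and shows that it is home.
- liner: Wet dark-brown clay stove liner, a thick-walled round pot 170 mm in diameter, 100 mm high, loose on the bench on the dust lock's -y side, 230 to 280 mm from the pass_box origin. Origin under its centre. To be left alone.

How it is judged:
By the outcome, as a careful person would: the job done as asked, in the order asked, and still so for the second after the job is handed in, with the robot touching nothing.
It also fails if it takes over 43 s, if anything falls off the work surface, if the arm or the gripper's body presses on something with over 40 N, if the wrist force passes 120 N, or if a joint passes its speed limit or range.

## Working session

There is one attempt and no reset: what is moved stays moved. The work goes in short steps, Python scripts to look and compute and a tool call to move; the robot and the scene stay as the last step left them, time stands still between calls to the robot, and variables do not carry over. Pictures are saved under pics/ and viewed, and the job is handed in when it is done.

Besides the shell and the picture viewer there is one more tool, called after "Request:" as name(argument=value, ...) on one line, values as JSON. arm_command: Moves the arm, as the interface text tells. Its arguments: {"type":"object","properties":{"rows":{"type":"array"}},"required":["rows"]}

```bash
mkdir -p pics; python3 - <<'E'
from bench import *
import cv2, numpy as np
s=get_state();print(s)
for n in ("scene","top"):
    p,d=capture(n);m=camera_model(n);print(n,m)
    cv2.imwrite(f"pics/{n}1.png",p[:,:,::-1]);np.save(f"pics/{n}1.npy",d)
print(camera_model("wrist"))
E
```

```text
{'time': 0.0, 'qpos': array([-1.29981635,  0.57652634,  0.02482291,  1.43789683, -0.0150204 ,
        1.12898034, -0.05648388]), 'qd': array([ 0.00081663,  0.00125365,  0.00127553, -0.00200189, -0.00060976,
        0.00010255, -0.00054857]), 'joint_efforts': array([ 5.11723811e-04, -7.65744710e+01,  2.25067265e+00, -2.85957187e+01,
        1.53264252e-02,  1.27924903e-02,  5.58394095e-05]), 'ee_pos': array([0.23431581, 0.63258438, 0.24744996]), 'orientation': array([-1.16515066e-04,  1.76431835e-01,  9.84312524e-01, -8.05112129e-04]), 'contact_force': array([-0.18940336,  0.25409701, -0.02150058]), 'ft_torque': array([ 0.01789963, -0.00470057, -0.00800948]), 'grip_width': 1.0008821000281665}
scene {'fx': 467.1766030113896, 'fy': 467.1766030113896, 'cx': 322.3119819805702, 'cy': 234.99132626664854, 'extrinsics': array([[-0.99596242,  0.06989608, -0.05633298,  0.51638357],
       [-0.08884244, -0.85746784,  0.50680955,  0.26567685],
       [-0.01287972,  0.50976803,  0.86021548,  0.73674344],
       [ 0.        ,  0.        ,  0.        ,  1.        ]])}
top {'fx': 587.0465669460017, 'fy': 587.0465669460017, 'cx': 322.65529306906205, 'cy': 251.09052971262838, 'extrinsics': array([[-0.10992899,  0.96546434, -0.23620801,  0.39230629],
       [-0.99392697, -0.10796883,  0.02125809, -0.09498438],
       [-0.00497917,  0.23711039,  0.97146995,  0.84040229],
       [ 0.        ,  0.        ,  0.        ,  1.        ]])}
{'fx': 367.83030059498145, 'fy': 367.83030059498145, 'cx': 318.74808239414, 'cy': 243.4274127069422, 'tool_from_camera': array([[-1.27633242e-05,  9.62196172e-01,  2.72357352e-01,
         6.87600903e-02],
       [ 9.99999960e-01,  8.95708233e-05, -2.69577374e-04,
        -6.39620994e-04],
       [-2.83781589e-04,  2.72357337e-01, -9.62196134e-01,
        -1.25645255e-01],
       [ 0.00000000e+00,  0.00000000e+00,  0.00000000e+00,
         1.00000000e+00]])}
```

View pics/scene1.png

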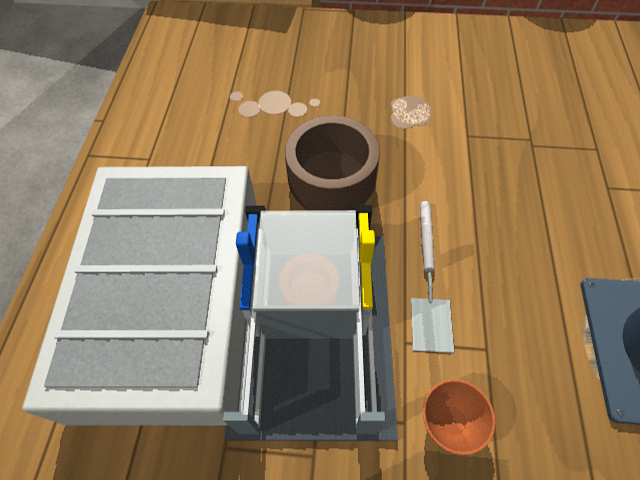

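View pics/top1.png

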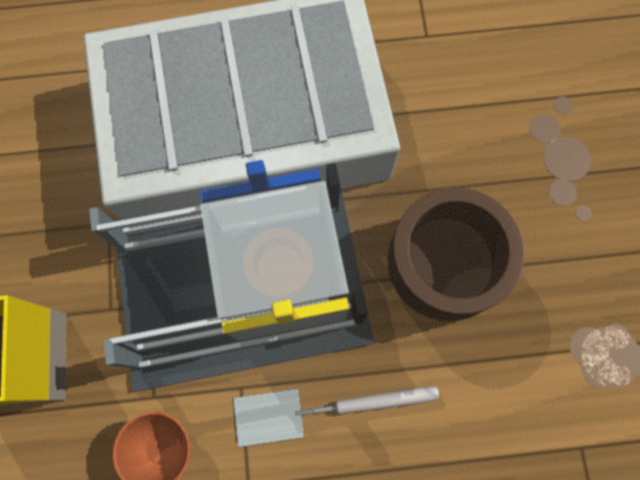

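The scene view shows the white tunnel on the left, the blue grip near (243,245) and the yellow grip near (367,240). The liner is at (332,160). In the top view the blue grip is near (257,172), the yellow near (284,308), and the liner is at (457,250). Next I'll measure these with depth.

```bash
cat > h.py <<'E'
from bench import *
import cv2, numpy as np
def cloud(n,d):
    m=camera_model(n);v,u=np.mgrid[:480,:640]
    P=np.stack([(u-m['cx'])/m['fx']*d,-(v-m['cy'])/m['fy']*d,-d],-1)
    T=m['extrinsics'];return P@T[:3,:3].T+T[:3,3]
def masks(p):
    h=cv2.cvtColor(p,cv2.COLOR_RGB2HSV)
    return {'blue':(h[...,0]>100)&(h[...,0]<125)&(h[...,1]>170),'yel':(h[...,0]>22)&(h[...,0]<32)&(h[...,1]>200)}
E
python3 - <<'E'
from h import *
for n in ("scene","top"):
    p=cv2.imread(f"pics/{n}1.png")[:,:,::-1];d=np.load(f"pics/{n}1.npy");C=cloud(n,d)
    for k,m in masks(p).items():
        if n=='top': m[:, :80]=0
        Q=C[m&(d>0)]
        for lo,hi in((.127,.142),(.187,.203)):
            q=Q[(Q[:,2]>lo)&(Q[:,2]<hi)]
            if len(q)<5: print(n,k,lo,len(q));continue
            r=cv2.minAreaRect((q[:,:2]*1000).astype(np.float32))
            print(n,k,lo,len(q),q.mean(0).round(4),r)
    for nm,(u0,u1,v0,v1) in {'x':(0,640,0,480)}.items():
        h=cv2.cvtColor(p,cv2.COLOR_RGB2HSV)
        m=(abs(C[...,2]-.1)<.006)&(d>0)&(h[...,2]<150)
        m[:, :]&= (np.hypot(np.mgrid[:480,:640][1]-(457 if n=='top' else 332),np.mgrid[:480,:640][0]-(250 if n=='top' else 160))<75)
        q=(C[m][:,:2]*1000).astype(np.float32);print('liner',len(q),cv2.minEnclosingCircle(q))
E
```

```text
scene blue 0.127 663 [ 0.6578 -0.0297  0.1358] ((658.8263549804688, -41.80396270751953), (14.592406272888184, 154.1209259033203), 4.88017463684082)
scene blue 0.187 202 [ 0.6582 -0.0391  0.1937] ((658.8964233398438, -40.534141540527344), (17.027498245239258, 21.027528762817383), 4.870996952056885)
scene yel 0.127 622 [ 0.4895 -0.0412  0.1356] ((491.03631591796875, -56.479339599609375), (16.174768447875977, 152.7530975341797), 5.635218620300293)
scene yel 0.187 208 [ 0.4906 -0.0554  0.1938] ((490.4214172363281, -56.59599304199219), (17.486783981323242, 21.659259796142578), 6.479733467102051)
liner 1182 ((537.23388671875, -251.23802185058594), 119.30180358886719)
top blue 0.127 371 [ 0.6624 -0.084   0.1368] ((658.69970703125, -42.163307189941406), (11.68375301361084, 147.37791442871094), 4.770717144012451)
top blue 0.187 137 [ 0.6585 -0.0418  0.1954] ((658.595703125, -41.8311653137207), (12.92197036743164, 17.259662628173828), 3.9574244022369385)
top yel 0.127 532 [ 0.4923 -0.091   0.1365] ((490.0672607421875, -56.989845275878906), (12.029576301574707, 150.92022705078125), 4.496276378631592)
top yel 0.187 172 [ 0.4892 -0.0579  0.1954] ((489.1246337890625, -58.0525016784668), (14.222652435302734, 19.00827407836914), 6.351869106292725)
liner 5624 ((555.9185791015625, -286.0301818847656), 85.04546356201172)
```

Request:
arm_command(rows=[[0,0,0,-1,50],[0,0,0,-1,0],[0,0,0,-1,0],[0,0,0,-1,0],[0,0,0,-1,0],[0,0,0,0,0]])

```text
time: 0.7
ee_pos: [0.2337, 0.6311, 0.2444]
orientation: [-0.001, -0.049, 0.999, -0.004]
contact_force: [-0.3, 0.2, 0.5]
grip_width: 0.006
```

```bash
cat >> h.py <<'E'
from scipy.spatial.transform import Rotation as Ro
YAW=np.deg2rad(4.9);c,s_=np.cos(YAW),np.sin(YAW);O=np.array([.5738,-.0397])
RB=np.array([[c,-s_],[s_,c]])
def box(p): return RB.T@(np.array(p)[:2]-O)
def st(tgt=None):
    s=get_state();R=Ro.from_quat(np.roll(s['orientation'],-1)).as_matrix()
    f=s['contact_force']
    print('t',round(s['time'],2),'pos',s['ee_pos'].round(4),'box mm',(box(s['ee_pos'])*1000).round(1),'ytool yaw',np.rad2deg(np.arctan2(R[1,1],R[0,1])).round(2),'F box',(RB.T@f[:2]).round(1),f[2].round(1),'grip',round(s['grip_width'],3))
    if tgt is not None:
        w=np.r_[O+RB@np.array(tgt[:2]),tgt[2]]
        print('units to go',(R.T@(w-s['ee_pos'])/.03).round(2))
E
python3 -c "
from h import *
st((.085,.045,.248))"
```

```text
t 0.7 pos [0.2337 0.6311 0.2444] box mm [-281.5  697.4] ytool yaw 95.64 F box [-0.3  0.2] 0.5 grip 0.006
units to go [-11.93 -21.91   0.  ]
```

Request:
arm_command(rows=[[-0.6,-1,-0.05,0,0],[-0.6,-1,-0.05,0,0],[-0.6,-1,-0.05,0,0],[-0.6,-1,-0.05,0,0],[-0.6,-1,-0.05,0,0],[-0.6,-1,-0.05,0,0],[-0.6,-1,-0.05,0,0],[-0.6,-1,-0.05,0,0],[-0.6,-1,-0.05,0,0],[-0.6,-1,-0.05,0,0],[-0.6,-1,-0.05,0,0],[-0.6,-1,-0.05,0,0],[-0.6,-1,-0.05,0,0],[-0.6,-1,-0.05,0,0],[-0.6,-1,-0.05,0,0]])

```text
time: 2.2
ee_pos: [0.5447, 0.1919, 0.2653]
orientation: [-0.005, -0.032, 0.999, -0.004]
contact_force: [-0.3, 0.3, -0.3]
grip_width: 0.003
```

```bash
python3 -c "
from h import *
st((.085,.045,.248))"
```

```text
t 2.2 pos [0.5447 0.1919 0.2653] box mm [ -9.2 233.2] ytool yaw 93.65 F box [-0.3  0.3] -0.3 grip 0.003
units to go [-3.28 -6.2   0.59]
```

Request:
arm_command(rows=[[-0.6,-1,0,-0.2,0],[-0.6,-1,0,-0.1,0],[-0.6,-1,0,0,0],[-0.6,-1,0,0,0],[-0.5,-1,0,0,0],[-0.4,-1,0,0,0],[0,0,0,0,0]])

```text
time: 2.9
ee_pos: [0.6624, 0.0061, 0.2642]
orientation: [-0.005, -0.032, 0.999, -0.005]
contact_force: [-0.6, -0.3, -0.3]
grip_width: -0.006
```

```bash
python3 - <<'E'
from h import *
st((.085,.045,.167))
p,d=capture("scene");cv2.imwrite("pics/s2.png",cv2.resize(p[150:330,180:420,::-1],None,fx=3,fy=3))
E
```

```text
t 2.9 pos [0.6624 0.0061 0.2642] box mm [92.2 38. ] ytool yaw 93.64 F box [-0.6 -0.3] -0.3 grip -0.006
units to go [0.21 0.26 3.24]
```

View pics/s2.png

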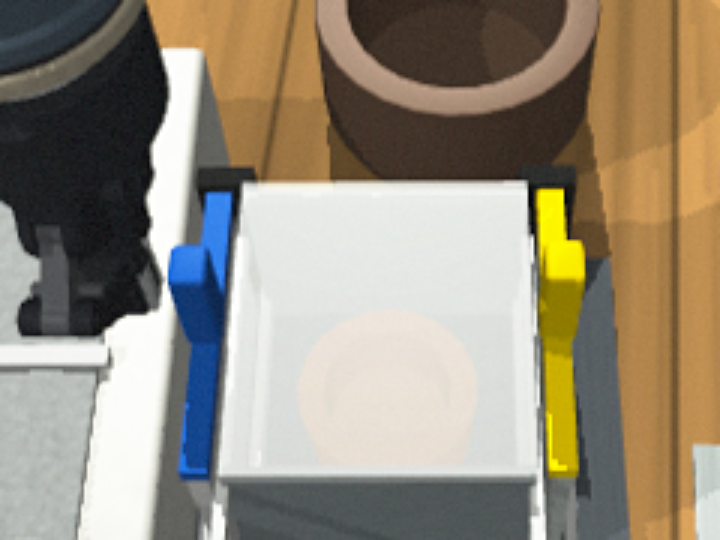

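The crop shows both doors looking nearly shut, with the closed gripper over the tunnel, fingertips near full-image (198,262). I'll move to y=+45 mm and go down.

Request:
arm_command(rows=[[0.3,0.5,0.3,-0.3,0],[0,0,1,0,0],[0,0,1,0,0],[0,0,0.6,0,0],[0,0,0,0,0]])

```text
time: 3.45
ee_pos: [0.6489, 0.0291, 0.1749]
orientation: [-0.005, -0.044, 0.999, -0.002]
contact_force: [0.1, 0.0, 0.2]
grip_width: 0.003
```

```bash
python3 - <<'E'
from h import *
st((.085,.045,.167))
p,d=capture("scene");cv2.imwrite("pics/s3.png",cv2.resize(p[150:330,180:420,::-1],None,fx=3,fy=3))
E
```

```text
t 3.45 pos [0.6489 0.0291 0.1749] box mm [80.7 62.2] ytool yaw 95.03 F box [0.1 0. ] 0.2 grip 0.003
units to go [-0.14 -0.57  0.27]
```

View pics/s3.png

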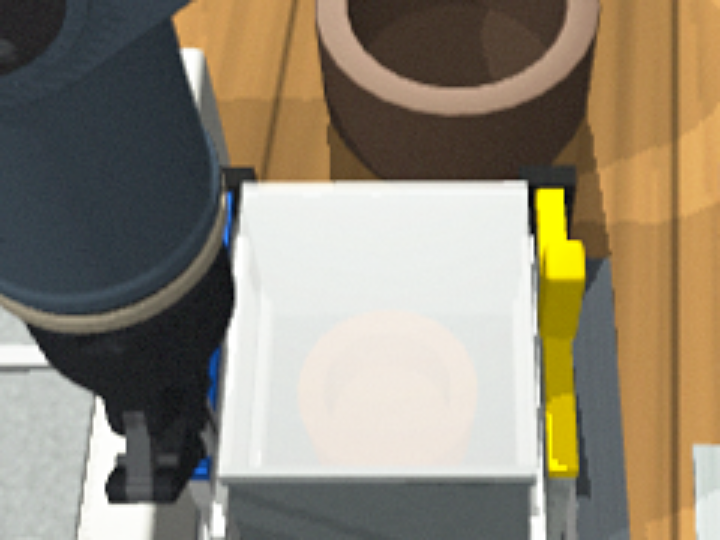

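The crop shows the fingers down behind the blue grip on its open side, fingertips near crop (155,490), clear of the roof. Now I'll approach the grip slowly.

Request:
arm_command(rows=[[-0.1,-0.2,0.2,0,0],[0,-0.2,0,0,0],[0,-0.2,0,0,0],[0,-0.1,0,0,0],[0,0,0,0,0]])

```text
time: 4.0
ee_pos: [0.6567, 0.0074, 0.1743]
orientation: [-0.002, -0.043, 0.999, -0.002]
contact_force: [0.0, 1.3, 1.0]
grip_width: -0.003
```

```bash
python3 - <<'E'
from h import *
st((.085,.02,.167))
E
```

```text
t 4.0 pos [0.6567 0.0074 0.1743] box mm [86.6 39.8] ytool yaw 94.97 F box [0.1 1.3] 1.0 grip -0.003
units to go [ 0.05 -0.66  0.25]
```

Request:
arm_command(rows=[[0,-0.1,0.1,0,0],[0,-0.1,0.1,0,0],[0,-0.1,0,0,0]])

```text
time: 4.3
ee_pos: [0.6577, -0.0019, 0.1684]
orientation: [-0.001, -0.043, 0.999, -0.002]
contact_force: [-0.6, -0.2, -0.4]
grip_width: 0.002
```

```bash
python3 - <<'E'
from h import *
st((.085,.02,.167))
E
```

```text
t 4.3 pos [ 0.6577 -0.0019  0.1684] box mm [86.8 30.5] ytool yaw 94.98 F box [-0.6 -0.2] -0.4 grip 0.002
units to go [ 0.06 -0.35  0.05]
```

Request:
arm_command(rows=[[0,-0.1,0,0,0],[0,-0.1,0,0,0]])

```text
time: 4.5
ee_pos: [0.6582, -0.0073, 0.1684]
orientation: [-0.001, -0.044, 0.999, -0.001]
contact_force: [-1.7, 8.7, 5.1]
grip_width: -0.004
```

Request:
arm_command(rows=[[0,-0.1,0,0,0]])

```text
time: 4.6
ee_pos: [0.6584, -0.0077, 0.1687]
orientation: [-0.001, -0.045, 0.999, 0.0]
contact_force: [-2.6, 10.6, 4.9]
grip_width: -0.003
```

Request:
arm_command(rows=[[0,-0.1,0,0,0]])

```text
time: 4.7
ee_pos: [0.6587, -0.008, 0.1691]
orientation: [-0.001, -0.046, 0.999, 0.002]
contact_force: [-1.5, 7.7, 3.1]
grip_width: -0.002
```

Request:
arm_command(rows=[[0,-0.1,0,0,0]])

```text
time: 4.8
ee_pos: [0.6589, -0.0083, 0.1695]
orientation: [-0.001, -0.047, 0.999, 0.004]
contact_force: [-2.3, 6.1, 3.3]
grip_width: -0.001
```

Request:
arm_command(rows=[[0,-0.2,0,0,0],[0,-0.2,0,0,0]])

```text
time: 5.0
ee_pos: [0.66, -0.0105, 0.1708]
orientation: [-0.001, -0.051, 0.999, 0.009]
contact_force: [-4.0, 13.9, 7.6]
grip_width: -0.004
```

```bash
python3 - <<'E'
from h import *
st((.085,.02,.167))
for n in ("scene","top"):
    p,d=capture(n);C=cloud(n,d)
    cv2.imwrite(f"pics/{n}4.png",cv2.resize(p[150:330,180:420,::-1] if n=='scene' else p[120:330,170:410,::-1],None,fx=2.8,fy=2.8))
    for k,m in masks(p).items():
        if n=='top': m[:, :80]=0
        Q=C[m&(d>0)]; q=Q[(Q[:,2]>.187)&(Q[:,2]<.203)]
        if len(q)>4:print(n,k,len(q),cv2.minAreaRect((q[:,:2]*1000).astype(np.float32)))
E
```

```text
t 5.0 pos [ 0.66   -0.0105  0.1708] box mm [88.4 21.7] ytool yaw 95.82 F box [-2.8 14.2] 7.6 grip -0.004
units to go [ 0.11 -0.06  0.12]
scene blue 24 ((651.093505859375, -36.29875946044922), (3.090418577194214, 30.025644302368164), 4.481701374053955)
scene yel 206 ((490.68505859375, -56.51219940185547), (17.369258880615234, 22.06488037109375), 3.8828163146972656)
top blue 48 ((652.2431640625, -45.01259994506836), (7.085019111633301, 17.663219451904297), 26.603303909301758)
top yel 103 ((489.09539794921875, -57.9290885925293), (19.886852264404297, 13.948715209960938), 89.81022644042969)
```

View pics/scene4.png

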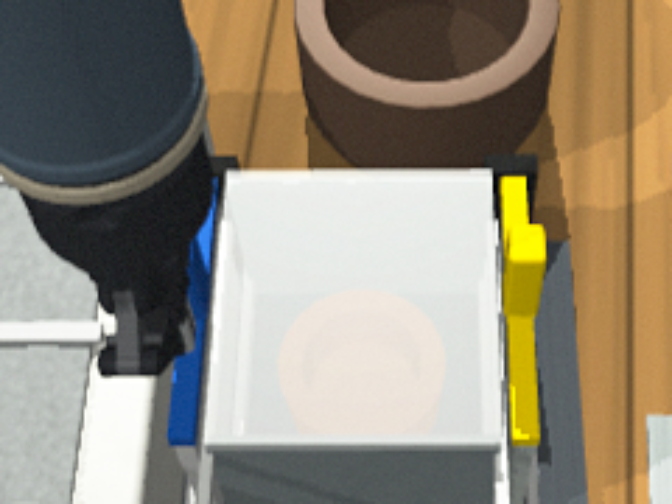

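View pics/top4.png

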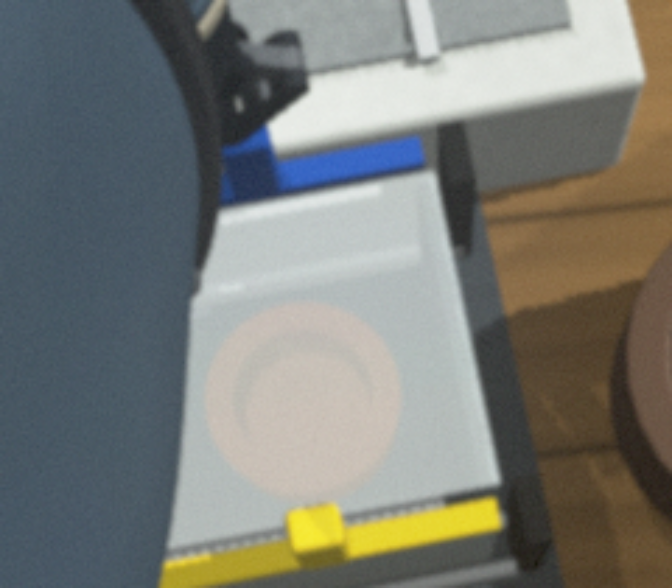

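Fz is rising and contact came about 10 mm early. That suggests the finger linkage, rather than the fingertips, is bearing on the block's top edge. I'll back off, raise the tool, look again, then redo the push with the fingertips.

Request:
arm_command(rows=[[0,0.5,0,0,0],[0.1,0.3,-0.4,0.2,0],[0,0,-0.2,0,0],[0,0,0,0,0]])

```text
time: 5.5
ee_pos: [0.6545, 0.0147, 0.1914]
orientation: [-0.0, -0.042, 0.999, 0.009]
contact_force: [0.1, 0.3, -0.8]
grip_width: 0.004
```

```bash
python3 - <<'E'
from h import *
st((.085,.02,.188))
for n in ("scene","top"):
    p,d=capture(n);C=cloud(n,d)
    a=cv2.imread(f"pics/{n}1.png")[:,:,::-1]
    cv2.imwrite(f"pics/{n}5full.png",p[:,:,::-1])
    sl=np.s_[190:320,220:400] if n=='scene' else np.s_[130:340,180:390]
    b=np.hstack([cv2.resize(a[sl],None,fx=2.2 if n=='scene' else 1.9,fy=2.2 if n=='scene' else 1.9,interpolation=2),cv2.resize(p[sl],None,fx=2.2 if n=='scene' else 1.9,fy=2.2 if n=='scene' else 1.9,interpolation=2)])
    cv2.imwrite(f"pics/{n}5.png",b[:,:,::-1])
    for q_,nm in((a,'before'),(p,'now')):
        m=masks(q_)['blue'];v,u=np.nonzero(m);print(n,nm,'blue u',u.min(),u.max(),'v',v.min(),v.max())
E
```

```text
t 5.5 pos [0.6545 0.0147 0.1914] box mm [85.  47.4] ytool yaw 94.8 F box [0.1 0.3] -0.8 grip 0.004
units to go [-0.   -0.91  0.1 ]
scene before blue u 236 369 v 213 309
scene now blue u 240 369 v 213 308
top before blue u 203 318 v 162 192
top now blue u 202 319 v 162 198
```

View pics/top5.png

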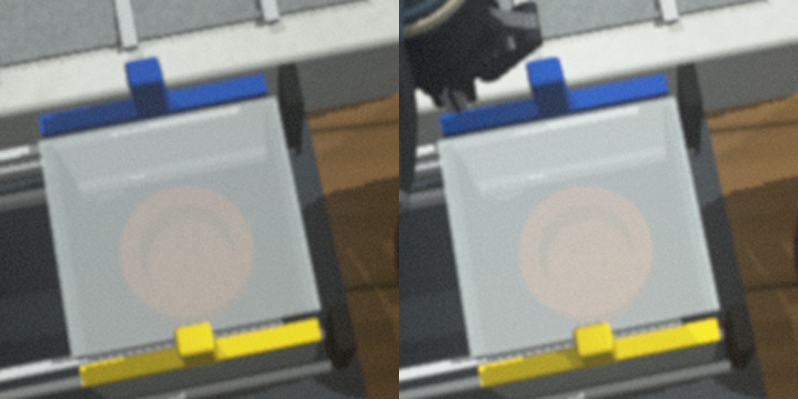

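View pics/scene5.png

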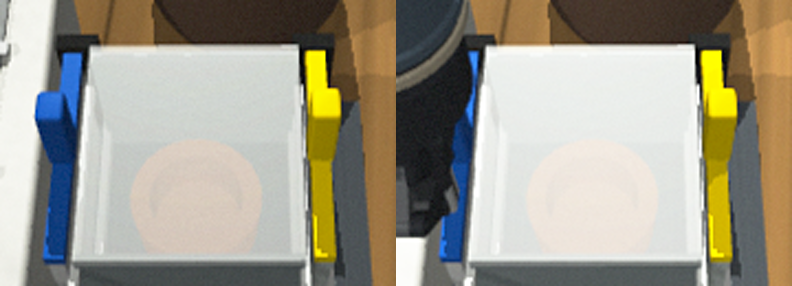

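Both views show the blue door in the same place as before, within about 1 px, and level with the yellow one, so it looks shut. Now the proper fingertip push at the higher pose.

Request:
arm_command(rows=[[0,-0.2,0.1,0,0],[0,-0.2,0,0,0],[0,-0.1,0,0,0],[0,-0.1,0,0,0]])

```text
time: 6.0
ee_pos: [0.6554, -0.0071, 0.1859]
orientation: [-0.001, -0.041, 0.999, 0.009]
contact_force: [0.3, -0.8, 0.5]
grip_width: 0.003
```

```bash
python3 - <<'E'
from h import *
st((.085,.015,.188))
E
```

```text
t 6.0 pos [ 0.6554 -0.0071  0.1859] box mm [84.1 25.5] ytool yaw 94.65 F box [ 0.3 -0.8] 0.5 grip 0.003
units to go [-0.03 -0.35 -0.08]
```

Request:
arm_command(rows=[[0,-0.1,-0.1,0,0],[0,-0.1,0,0,0]])

```text
time: 6.2
ee_pos: [0.6559, -0.0144, 0.1887]
orientation: [-0.002, -0.04, 0.999, 0.008]
contact_force: [-0.6, 0.2, -0.4]
grip_width: 0.002
```

Request:
arm_command(rows=[[0,-0.1,0,0,0]])

```text
time: 6.3
ee_pos: [0.6562, -0.0177, 0.1887]
orientation: [-0.002, -0.04, 0.999, 0.008]
contact_force: [-0.3, 4.0, -0.4]
grip_width: 0.002
```

Request:
arm_command(rows=[[0,-0.1,0,0,0]])

```text
time: 6.4
ee_pos: [0.6562, -0.0179, 0.1887]
orientation: [-0.002, -0.041, 0.999, 0.01]
contact_force: [-2.6, 13.5, 2.3]
grip_width: 0.006
```

Request:
arm_command(rows=[[0,-0.1,0,0,0]])

```text
time: 6.5
ee_pos: [0.6562, -0.0178, 0.1888]
orientation: [-0.002, -0.042, 0.999, 0.012]
contact_force: [-1.4, 8.5, 2.0]
grip_width: 0.0
```

Request:
arm_command(rows=[[0,-0.15,0,0,0]])

```text
time: 6.6
ee_pos: [0.6561, -0.0179, 0.1888]
orientation: [-0.003, -0.044, 0.999, 0.015]
contact_force: [-3.9, 13.1, 3.2]
grip_width: -0.0
```

Request:
arm_command(rows=[[0,-0.15,0,0,0]])

```text
time: 6.7
ee_pos: [0.6561, -0.0178, 0.1889]
orientation: [-0.003, -0.046, 0.999, 0.018]
contact_force: [-3.2, 11.1, 4.0]
grip_width: -0.004
```

```bash
python3 - <<'E'
from h import *
st((.085,.015,.188))
E
```

```text
t 6.7 pos [ 0.6561 -0.0178  0.1889] box mm [83.8 14.8] ytool yaw 95.24 F box [-2.2 11.3] 4.0 grip -0.004
units to go [-0.04  0.01  0.03]
```

The inner door is hard home: 11–13 N with no movement, and the contact at y≈14.8 fits a block centre of −10. Next I'll back off, lift, and cross to the yellow grip's −y side.

Request:
arm_command(rows=[[0,0.4,0,0,0],[0,0.3,-0.3,0,0],[0,0,-0.8,0,0],[0,0,-0.7,0,0],[0,0,0,0,0]])

```text
time: 7.2
ee_pos: [0.6544, 0.005, 0.2469]
orientation: [-0.003, -0.047, 0.999, 0.018]
contact_force: [-0.2, 0.5, 0.5]
grip_width: 0.001
```

```bash
python3 - <<'E'
from h import *
st((-.085,-.06,.25))
E
```

```text
t 7.2 pos [0.6544 0.005  0.2469] box mm [84.1 37.6] ytool yaw 95.38 F box [-0.1  0.5] 0.5 grip 0.001
units to go [ 5.66 -3.2  -0.19]
```

Request:
arm_command(rows=[[0.7,-0.4,-0.1,0,0],[0.7,-0.4,0,0,0],[0.7,-0.4,0,0,0],[0.7,-0.4,0,0,0],[0.7,-0.4,0,0,0],[0.7,-0.4,0,0,0],[0.6,-0.4,0,0,0],[0,0,0,0,0]])

```text
time: 8.0
ee_pos: [0.5133, -0.0938, 0.2465]
orientation: [-0.002, -0.048, 0.999, 0.016]
contact_force: [0.6, 0.2, 0.3]
grip_width: 0.002
```

```bash
python3 - <<'E'
from h import *
st((-.085,-.06,.188))
E
```

```text
t 8.0 pos [ 0.5133 -0.0938  0.2465] box mm [-64.9 -48.7] ytool yaw 95.5 F box [0.6 0.1] 0.3 grip 0.002
units to go [ 0.67 -0.43  1.94]
```

Request:
arm_command(rows=[[0.4,-0.4,0,0,0],[0.2,-0.1,0,0,0],[0,0,0,0,0]])

```text
time: 8.3
ee_pos: [0.4963, -0.1108, 0.246]
orientation: [-0.002, -0.048, 0.999, 0.016]
contact_force: [0.5, 0.0, 0.5]
grip_width: 0.001
```

```bash
python3 - <<'E'
from h import *
st((-.085,-.06,.188))
E
```

```text
t 8.3 pos [ 0.4963 -0.1108  0.246 ] box mm [-83.3 -64.2] ytool yaw 95.53 F box [ 0.5 -0. ] 0.5 grip 0.001
units to go [0.05 0.08 1.94]
```

Request:
arm_command(rows=[[0,0,0.7,0,0],[0,0,0.7,0,0],[0,0,0.3,0,0],[0,0,0,0,0]])

```text
time: 8.7
ee_pos: [0.4983, -0.1078, 0.1941]
orientation: [-0.001, -0.049, 0.999, 0.016]
contact_force: [0.1, -0.3, -0.6]
grip_width: 0.002
```

```bash
python3 - <<'E'
from h import *
st((-.085,-.036,.187))
p,d=capture("scene");cv2.imwrite("pics/s6.png",cv2.resize(p[120:330,200:440,::-1],None,fx=2.8,fy=2.8))
E
```

```text
t 8.7 pos [ 0.4983 -0.1078  0.1941] box mm [-81.  -61.4] ytool yaw 95.63 F box [ 0.1 -0.3] -0.6 grip 0.002
units to go [0.12 0.84 0.26]
```

View pics/s6.png

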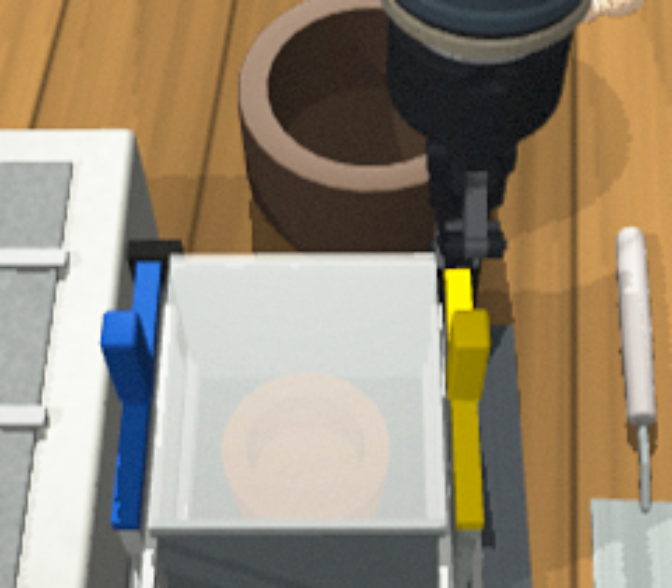

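The crop shows the fingertips behind the yellow grip on its −y side, near (470,250), and clear of the liner. The blue door is unchanged. Approaching and pushing +y.

Request:
arm_command(rows=[[0.1,0.2,0.2,0,0],[0,0.2,0,0,0],[0,0.1,0,0,0],[0,0.1,0,0,0],[0,0.1,0,0,0],[0,0.2,0,0,0],[0,0.2,0,0,0],[0,0.2,0,0,0]])

```text
time: 9.55
ee_pos: [0.493, -0.0673, 0.1922]
orientation: [0.002, -0.049, 0.999, 0.015]
contact_force: [0.4, -2.2, -1.4]
grip_width: -0.002
```

```bash
python3 - <<'E'
from h import *
st((-.085,.075,.187))
E
```

```text
t 9.55 pos [ 0.493  -0.0673  0.1922] box mm [-82.9 -20.6] ytool yaw 95.57 F box [ 0.2 -2.3] -1.4 grip -0.002
units to go [0.04 3.18 0.27]
```

Request:
arm_command(rows=[[0,0.3,0.1,0,0],[0,0.3,0.1,0,0],[0,0.3,0,0,0],[0,0.3,0,0,0],[0,0.3,0,0,0],[0,0.3,0,0,0],[0,0.3,0,0,0]])

```text
time: 10.25
ee_pos: [0.4866, 0.0007, 0.1876]
orientation: [0.002, -0.048, 0.999, 0.015]
contact_force: [0.7, -2.7, -1.5]
grip_width: 0.001
```

```bash
python3 - <<'E'
from h import *
st((-.085,.075,.187))
E
```

```text
t 10.25 pos [0.4866 0.0007 0.1876] box mm [-83.4  47.7] ytool yaw 95.55 F box [ 0.5 -2.8] -1.5 grip 0.001
units to go [0.04 0.91 0.05]
```

Request:
arm_command(rows=[[0,0.2,0,0,0],[0,0.2,0,0,0],[0,0.15,0,0,0]])

```text
time: 10.55
ee_pos: [0.4846, 0.0195, 0.1881]
orientation: [0.002, -0.049, 0.999, 0.015]
contact_force: [1.6, -3.0, -1.6]
grip_width: -0.002
```

Request:
arm_command(rows=[[0,0.1,0,0,0],[0,0.1,0,0,0]])

```text
time: 10.75
ee_pos: [0.4839, 0.026, 0.1883]
orientation: [0.002, -0.049, 0.999, 0.015]
contact_force: [1.0, -3.5, -1.6]
grip_width: 0.0
```

Request:
arm_command(rows=[[0,0.1,0,0,0]])

```text
time: 10.85
ee_pos: [0.4836, 0.0286, 0.1884]
orientation: [0.002, -0.049, 0.999, 0.014]
contact_force: [4.0, -18.0, -2.4]
grip_width: 0.001
```

Request:
arm_command(rows=[[0,0.1,0,0,0]])

```text
time: 10.95
ee_pos: [0.4836, 0.0286, 0.1884]
orientation: [0.002, -0.048, 0.999, 0.012]
contact_force: [3.7, -19.5, -1.8]
grip_width: -0.002
```

Request:
arm_command(rows=[[0,0.1,0,0,0]])

```text
time: 11.05
ee_pos: [0.4836, 0.0285, 0.1885]
orientation: [0.003, -0.046, 0.999, 0.011]
contact_force: [2.4, -14.0, -2.3]
grip_width: -0.004
```

The outer door is at its hard stop: 14–20 N with no movement. Backing off and lifting clear.

Request:
arm_command(rows=[[0,-0.4,0,0,0],[0,-0.3,-0.2,0,0],[0,0,-0.8,0,0],[0,0,-1,0,0],[0,0,-1,0,0],[0.6,0,-1,0,0],[0.6,0,-1,0,0],[0,0,0,0,0]])

```text
time: 11.85
ee_pos: [0.447, -0.0009, 0.3457]
orientation: [0.001, -0.046, 0.999, 0.013]
contact_force: [-0.2, 0.1, 0.1]
grip_width: -0.0
```

```bash
python3 - <<'E'
from h import *
st()
for n in ("scene","top"):
    p,d=capture(n);C=cloud(n,d);cv2.imwrite(f"pics/{n}7.png",p[:,:,::-1])
    for k,m in masks(p).items():
        if n=='top': m[:, :80]=0
        Q=C[m&(d>0)]; q=Q[(Q[:,2]>.187)&(Q[:,2]<.203)]
        if len(q)>4:
            r=cv2.minAreaRect((q[:,:2]*1000).astype(np.float32));print(n,k,len(q),r,box(np.array(r[0])/1000)*1000)
E
```

```text
t 11.85 pos [ 0.447  -0.0009  0.3457] box mm [-123.    49.5] ytool yaw 95.27 F box [-0.2  0.2] 0.1 grip -0.0
scene blue 200 ((658.8486328125, -42.48241424560547), (17.038551330566406, 22.67281723022461), 4.538640022277832) [ 84.50013999 -10.03683788]
scene yel 252 ((481.1412658691406, 53.07478332519531), (17.23204803466797, 21.32487678527832), 2.23907732963562) [-84.39555737 100.35034294]
top blue 130 ((658.9252319335938, -42.96092987060547), (12.292326927185059, 17.26978302001953), 8.905543327331543) [ 84.53558583 -10.52014753]
```

View pics/scene7.png

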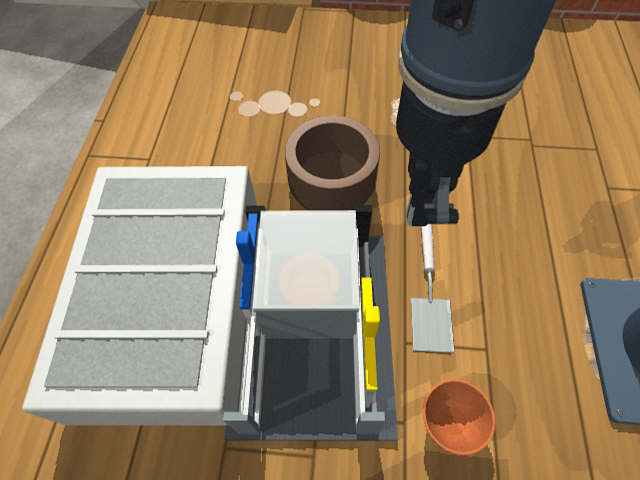

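View pics/top7.png

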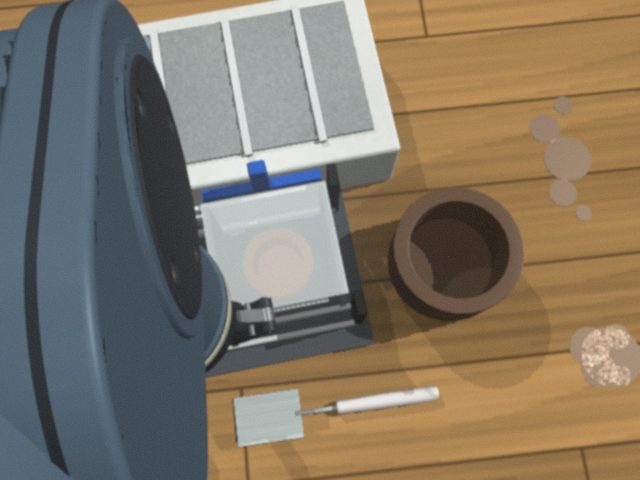

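The scene view shows the yellow grip at (371,320), fully open, and the blue grip at (245,245), shut. The liner is still at (332,160), and the gripper is clear of everything. Signing off.

```bash
python3 -c "
from bench import *
print(sign_off())"
```

```text
the job is handed in; nothing more can be done
None
```

The inner door is confirmed shut and the outer door is fully open. I handed the job in at about 12 s of the 43 s limit; `sign_off()` gives no verdict.

- **Inner door (blue):** I pushed its grip towards −y with closed fingers, at about 11–14 N, and it didn't move. Afterwards the cameras put it at y = −10.0 to −10.5 mm, where shut is −10.
- **First push:** My first push on the blue grip was too low. The finger linkage met the block's edge, with at most about 14 N sideways and 8 N upward in the readings. I backed off, raised the tool and repeated the push with the fingertips.
- **Outer door (yellow):** Only then did I slide it towards +y. It moved at about 2–3.5 N and then stopped hard at 14–20 N. The scene camera puts it at y = +100.4 mm, where fully open is +100. The arm hid this grip in the last top view, so only that one camera confirms it.
- **Liner and robot:** The liner looks to be in the same place in the before and after pictures; I compared these by eye and didn't re-measure it. The gripper was lifted clear of everything, with contact force near zero.

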